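# Slide the tall mould crate into its bay and shut the keeper

## Task

Slide the tall, top-heavy crate of plaster moulds along the bench, pushing it low at the base rail on its back so that it neither tips nor leaves the bench, until it is fully home: front flush against the stop batten, between the two cheeks, brought up gently, not rammed into the batten. Then push the pivoting wooden keeper arm round until it lies straight across behind the crate's base rail, against its stop. Only push, lift nothing, and leave the bowl, mug and jar alone.

Things in the scene. Friction and masses are not known exactly. Their poses are not given: they have to be found in the camera images.
- crate: Loose tall slatted wooden crate with two white moulds on top, 1.4 to 2.3 kg. Origin: centre of underside of its 140 (x) by 150 (y) by 12 mm base board; x to its front (away from robot), z up. The box stands on x = -15 to +70 mm, 150 mm wide, 200 mm high (moulds to 230). Slides with dry friction (7 to 16 N); topples forward if the box is pushed high up.
- crate_rail (a point): Middle of the back face of the crate's base rail (the place to push), 70 mm behind the crate's origin, 17 mm above the bench. The rail edges the base board's back ledge: 150 mm wide, 20 mm thick, top 35 mm above the bench; it stands 55 mm behind the box's back face.
- bay: Fixed dark wooden bay. Origin: at bench level, mid-face of the stop batten that the crate's front meets; x points the way the crate goes in, z up. Batten 250 mm long (y), 35 high, x = 0 to 30. Two cheeks, x = -50 to 0, 30 mm high and thick, leave y = -95 to +95 mm free. Home: crate origin at x = -70 mm, y within 20 mm of 0, axes parallel to the bay's.
- keeper (a joint): Angle (rad) of the keeper, a wooden arm that swings level and stays where left (friction 0.06 N m). Grows anticlockwise from above. 0: open, toward the robot and 0.5 rad outward, along (-0.88, +0.48) in the bay's frame; 0.5: along the bay's -x; 2.07 (stop): shut, along the bay's -y, 10 mm behind the rail of a crate that is home; a crate short of home obstructs it.
- keeper_hinge (a point): On the keeper's pivot axis at mid height of the arm, 26 mm above the bench; in the bay's frame x = -160, y = +145 mm. The arm is 20 mm thick and 28 mm high (12 to 40 mm above the bench). It sits on a 50 mm square, 10 mm thick fixed pad; its 12 mm diameter pin reaches 56 mm above the bench.
- keeper_end (a point): Free end of the keeper arm on its centre line, 120 mm from the pivot axis, 26 mm above the bench.
- bowl: Loose terracotta bowl, 150 mm across, 60 mm high; origin under its centre. To be left alone.
- mug: Loose white mug, 76 mm across plus handle, 90 mm high; origin under its centre. To be left alone.
- slip_jar: Loose white jar with a cork-coloured cap, 72 mm across, 110 mm high; origin under its centre. To be left alone.
Things that resemble listed ones, but are neither listed nor needed, are in the scene too. There is more than one size of the crate; the job needs the largest.

How it is judged:
On the way, in this order (a step that is already met when the one before it is completed fails the run):
1. the crate stands home: front flush against the batten, between the cheeks, the keeper not yet shut (x of crate in the frame of bay above -0.079 m and angle between the x axis of crate and the x axis of bay, either way round below 0.07 rad and angle between crate's own z axis and vertical below 0.05 rad and value of joint keeper below 1.7 rad), for 0.2 s.
2. the keeper lies across behind the crate (value of joint keeper above 1.95 rad), for 0.2 s.
At the end, for the whole second after the job is handed in: The crate stands upright and still on the bench between the cheeks, its front within 9 mm of the batten and square to it within 0.07 rad, and the keeper is swung shut (joint above 1.95 of 2.07 rad) (x of crate in the frame of bay between -0.079 and -0.06 m and y of crate in the frame of bay between -0.026 and 0.026 m and angle between the x axis of crate and the x axis of bay, either way round below 0.07 rad and angle between crate's own z axis and vertical below 0.05 rad and height (world z) of crate below 0.006 m and linear speed of crate below 0.02 m/s and value of joint keeper above 1.95 rad); the robot touches nothing.
It fails at once if the crate tips (more than 0.14 rad) (angle between crate's own z axis and vertical above 0.14 rad).
It fails at once if the crate is lifted off the bench (height (world z) of crate above 0.015 m).
It fails at once if the bowl, mug or jar is moved by more than 20 mm (distance of any of bowl, mug, slip_jar from where it was at the start of the episode above 0.02 m).
It fails at once if the crate is rammed or pressed against the bay with over 60 N (contact force between crate and bay above 60 N).
It also fails if it takes over 64 s, if anything falls off the work surface, if the arm or the gripper's body presses on something with over 40 N, if the wrist force passes 120 N, or if a joint passes its speed limit or range.

## Robot

A 6-joint arm with a two-finger parallel gripper is mounted at the origin on the work surface. World frame = base frame: x ahead of the robot, y to its left, z up, the work surface at z = 0. Lengths are in m, angles in rad, forces in N, time in s.
With the tool pointing down it reaches from about 0.325 to 0.9 m from the base axis. Payload 6.1 kg.
Tool frame: the origin (TCP) lies midway between the tips of the shut fingers; the grasp point (between the pads) lies 19 mm behind it; z points along the fingers, y is the line along which they close (so a half turn about z gives the same grasp; the last joint's range is limited). The gripper opens to 85 mm and grips with 20 to 120 N. Pads are 22 mm wide; open, the fingers measure 114 mm over their backs; the gripper's body (76 mm by 85 mm) begins 54 mm behind the grasp point. The pads swing forward as they close: fully open they stand 13 mm farther back than shut.
Start: joints at [-1.27, 0.22, 1.526, -0, 1.395, -0.126], TCP at [0.259, -0.569, 0.231] pointing down, gripper open.
Joint ranges: [-2.98, 2.98], [-0.91, 2.08], [0.09, 2.57], [-1.24, 4.39], [0.2, 2.65], [-2.68, 2.68]. Speed limits (rad/s): [2.57, 2.57, 3.01, 3.14, 3.14, 3.14].

## Interface

Orientations are given as [roll, pitch, yaw] about the fixed x, y, z axes, in that order (R = Rz(yaw) Ry(pitch) Rx(roll)).
In Python, from plant import movep, move_l, set_joints, gripper_to, hold, inverse_kinematics, observe, get_image, get_calibration, Unreachable, job_done gives the robot as it stands. Calls block until the motion is done:
- movep(position, orientation): joint-space move of the TCP to a pose.
- move_l(position, feed=0.15, rotation=None, max_force=None): straight line of the TCP; rotation=None keeps the orientation; feed is the mean speed in m/s. With max_force (N) it stops when the force on the tool has changed by that much, and returns True; else False.
- set_joints(angles): joint-space move.
- gripper_to(opening, f_grip=None): finger opening in m; f_grip is the grip in N (None keeps the last); returns when the fingers have stopped.
- hold(seconds).
- inverse_kinematics(position, orientation): joint angles nearest the present ones, or None.
- observe(): the state.
- get_image(name): name is "scene" or "top" or "wrist"; returns (picture, depth): 420x560x3 uint8, red, green, blue; 420x560 float32, m along the optical axis (not along the pixel's ray), 0 where there is no reading.
- get_calibration(name): a dict with "intrinsics" (3x3 intrinsics, pixels), "world_from_camera" (4x4, takes a point from camera to world coordinates). Camera axes: x right, y down, z forward; pixel columns grow to the right and rows downward; lengths in m; the calibration is good to about 2 mm. The wrist camera is an equidistant fisheye: a pixel r from the principal point sees the ray r / f radians off the axis. A picture is of the moment at which its call begins: read the wrist's pose just before it. get_calibration takes no time and is no camera call; for the wrist camera it gives the pose at the moment of the call.
A pose or a line that the arm cannot do raises Unreachable and nothing moves.
- job_done(): hands the job in; it is judged then, once.
The state is a dict: "time_s": time; "q": joint angles; "joint_velocities": joint speeds; "joint_torque": joint torques, N m; "eef_pos": TCP position; "tcp_rot": TCP orientation; "ft_force": force on the tool from outside, world axes, zero at the start; "torque": the same for the moment, N m; "opening": finger opening in m; "grasp_force": force on a finger pad.
Only numpy, scipy, OpenCV 4.12 (cv2) and the standard library are available. Lean on these libraries where they do the work, as an engineer would, in place of code of your own. Each camera call takes 0.05 s, during which the arm holds its last target. There are 200 camera calls.

## Working session

There is one attempt and no reset: what is moved stays moved. The work goes in short steps, each a Python script; the robot and the scene stay as the last script left them, time stands still between calls to the robot, and variables do not carry over. Pictures are saved under pics/ and viewed, at most 10 in all, crops included, and the job is handed in when it is done.

```bash
mkdir -p pics; ls
python3 - <<'E'
from plant import *
import cv2,numpy as np
for n in("scene","top"):
    p,d=get_image(n);c=get_calibration(n);np.savez(n,p=p,d=d,K=c["intrinsics"],T=c["world_from_camera"])
    cv2.imwrite(f"pics/{n}0.png",p[:,:,::-1]);print(n,c["intrinsics"],c["world_from_camera"],(d>0).mean())
print(observe())
E
```

```text
pics
scene [[462.0112783    0.         274.94678867]
 [  0.         462.0112783  208.37832994]
 [  0.           0.           1.        ]] [[ 0.84231025  0.414679   -0.34431782  0.9246038 ]
 [ 0.53893874 -0.65703673  0.52711268 -0.60080723]
 [-0.0076469  -0.62955863 -0.77691535  0.97114771]
 [ 0.          0.          0.          1.        ]] 0.9960331632653061
top [[398.90007212   0.         280.38776843]
 [  0.         398.90007212 212.35930142]
 [  0.           0.           1.        ]] [[-0.00272614 -0.98095939  0.19419384  0.33352372]
 [-0.99974017 -0.00172124 -0.02272933  0.01909333]
 [ 0.0226308  -0.19420534 -0.98069982  1.14958749]
 [ 0.          0.          0.          1.        ]] 0.9960969387755102
{'time_s': 0.1, 'q': array([-1.27001951e+00,  2.21165089e-01,  1.52753079e+00, -1.65725800e-05,
        1.39467993e+00, -1.26113332e-01]), 'joint_velocities': array([-0.00018806, -0.00222039, -0.00292154,  0.00059238, -0.0001152 ,
       -0.00064351]), 'joint_torque': array([ 1.33315501e-03, -4.98242104e+01, -3.90548015e+01, -4.81241773e-05,
        5.59281223e-03, -7.80589204e-06]), 'eef_pos': array([ 0.2585944 , -0.56838387,  0.23027954]), 'tcp_rot': array([-3.13982160e+00, -2.08102823e-04,  4.26892882e-01]), 'ft_force': array([0.78714626, 0.11213682, 0.17676563]), 'torque': array([ 0.02860958, -0.01411805,  0.00178418]), 'grasp_force': 0.0, 'opening': 0.08583005177526522}
```

View pics/scene0.png

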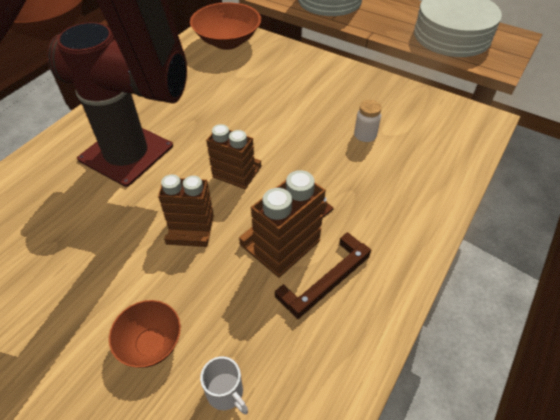

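View pics/top0.png

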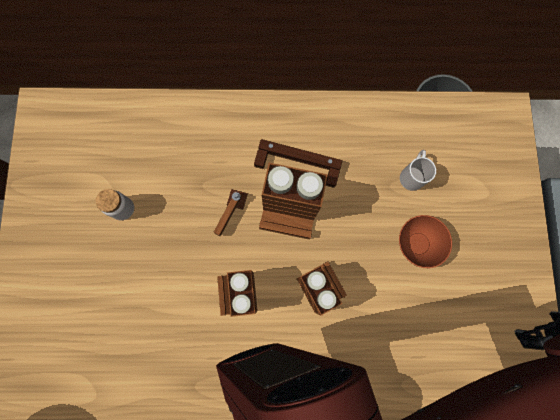

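The top view shows the large crate at (290,205), bay batten at (300,155), and keeper pivot at (237,195) with its end at (218,233). Two small crates sit at (238,293) and (322,290), the bowl at (426,241), the mug at (418,172) and the jar at (113,203). The scene view agrees.

```bash
cat > h.py <<'E'
import numpy as np,cv2
def cloud(f):
    v,u=np.mgrid[0:420,0:560];K,T,d=f["K"],f["T"],f["d"]
    c=np.stack([(u-K[0,2])/K[0,0]*d,(v-K[1,2])/K[1,1]*d,d],-1)
    return c@T[:3,:3].T+T[:3,3]
def rect(P):
    (c,s,a)=cv2.minAreaRect((P[:,:2]*1000).astype(np.float32)); return np.round(c,1),np.round(s,1),round(a,1)
E
python3 - <<'E'
from h import *
for n in("top","scene"):
    f=np.load(n+".npz");P=cloud(f);hsv=cv2.cvtColor(f["p"],cv2.COLOR_RGB2HSV)
    tb=(f["p"].sum(2)>330)&(abs(P[...,2])<.02);print(n,"table z",np.median(P[...,2][tb]))
    reg=(P[...,0]>.3)&(P[...,0]<.85)&(abs(P[...,1])<.6)
    for lo,hi in((.008,.3),(.027,.045),(.028,.04),(.19,.208),(.22,.24)):
        m=(reg&(P[...,2]>lo)&(P[...,2]<hi)).astype(np.uint8)
        k,L,st,_=cv2.connectedComponentsWithStats(m)
        for i in range(1,k):
            if st[i,4]>60: Q=P[L==i];print(lo,hi,st[i],rect(Q),"z",np.round(np.percentile(Q[:,2],[5,50,95]),3),"col",np.median(f["p"][L==i],0))
E
```

```text
top table z -0.0013548223826141959
0.008 0.3 [ 254  139   88  100 5129] (array([621.4, -36.1]), array([249.8, 257.1]), 75.2) z [0.011 0.085 0.23 ] col [82. 52. 33.]
0.008 0.3 [400 150  36  40 765] (array([ 674.4, -410.3]), array([ 74.7, 100.3]), 47.4) z [0.014 0.058 0.089] col [132. 126. 121.]
0.008 0.3 [ 96 189  38  31 858] (array([570.8, 450.9]), array([67.7, 67.4]), 17.7) z [0.021 0.105 0.111] col [141. 117.  81.]
0.008 0.3 [214 190  32  46 475] (array([555.3, 135.3]), array([ 51. , 144.2]), 71.6) z [0.009 0.037 0.044] col [124.  80.  47.]
0.008 0.3 [ 399  215   53   53 1767] (array([ 470.2, -407.6]), array([146.5, 146.1]), 86.5) z [0.01  0.029 0.059] col [122.  62.  40.]
0.008 0.3 [ 297  262   50   44 1332] (array([ 346.6, -120.9]), array([107.4, 101.6]), 28.1) z [0.02  0.135 0.167] col [99.  64.  41.5]
0.008 0.3 [ 217  270   40   36 1144] (array([338.8, 115.4]), array([ 87.6, 101.1]), 6.1) z [0.019 0.139 0.167] col [119.  77.  47.]
0.027 0.045 [ 254  139   88   47 1076] (array([707.1, -58.4]), array([249.4,  80.3]), 74.9) z [0.028 0.033 0.037] col [73. 41. 26.]
0.027 0.045 [412 
[... 4606 characters left out ...]
([127. , 113.6]), 64.2) z [0.028 0.033 0.039] col [101.  50.  29.]
0.028 0.04 [206 368  32  17  76] (array([ 648.9, -387.4]), array([63.5, 23.4]), 45.2) z [0.029 0.034 0.04 ] col [107.5 104.  100. ]
0.19 0.208 [250 182  75  50 567] (array([591.6, -38.7]), array([153.5,  88.3]), 78.2) z [0.191 0.2   0.205] col [82. 57. 30.]
0.19 0.208 [291 192  22   9  63] (array([616.6, -19.7]), array([49. , 14.7]), 45.9) z [0.199 0.202 0.207] col [80. 79. 69.]
0.22 0.24 [286 170  28  25 539] (array([599.2,  -3.9]), array([58.7, 63.5]), 32.1) z [0.224 0.231 0.234] col [202. 203. 185.]
0.22 0.24 [262 188  29  26 591] (array([584.5, -75.2]), array([60.3, 61.2]), 57.1) z [0.224 0.231 0.234] col [202. 203. 185.]
```

Run:
```python
from h import *
f=np.load("top.npz");p=f["p"][125:255,190:370,::-1];cv2.imwrite("pics/top_c.png",cv2.resize(p,None,fx=4.4,fy=4.4,interpolation=cv2.INTER_CUBIC))
```

```text
(no output)
```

View pics/top_c.png

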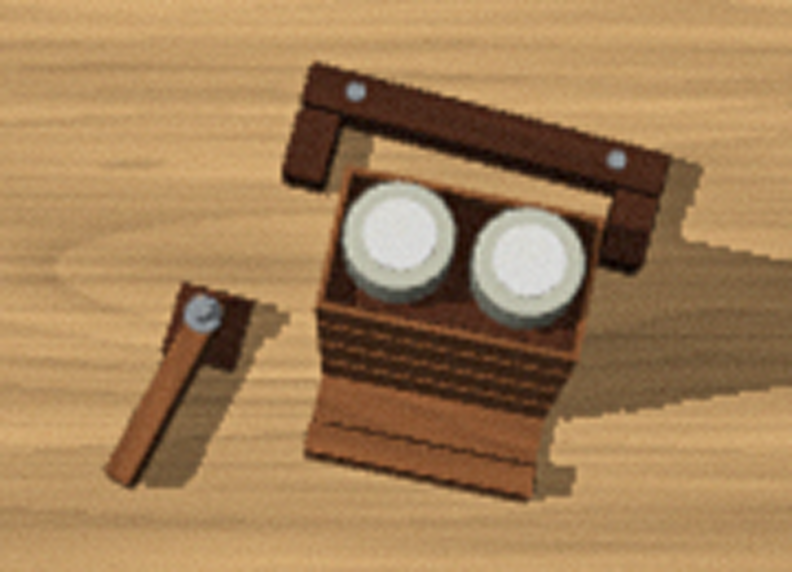

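```bash
cat >> h.py <<'E'
Y=-np.radians(15.); O=np.array([.7167,-.0619]); R=np.array([[np.cos(Y),-np.sin(Y)],[np.sin(Y),np.cos(Y)]])
def w(x,y,z): return [*(O+R@[x,y]),z]
def bay(p): return R.T@(np.array(p)[:2]-O)
E
python3 - <<'E'
from plant import *
from h import *
ori=[np.pi,0,Y+np.pi]
s=observe()["eef_pos"]; move_l([s[0],s[1],.30],feed=.2)
movep(w(-.29,-.012,.28),ori); print(observe()["q"])
move_l(w(-.29,-.012,.004),feed=.12)
r=move_l(w(-.222,-.012,.004),feed=.03,max_force=4)
s=observe();print(r,s["time_s"],bay(s["eef_pos"]),s["eef_pos"],s["ft_force"],s["tcp_rot"])
p,d=get_image("scene");cv2.imwrite("pics/s1.png",p[80:330,130:430,::-1].repeat(2,0).repeat(2,1))
E
```

```text
[-1.79792098e-01 -2.85592459e-01  1.92918606e+00 -2.34278677e-04
  1.49793414e+00 -1.48741811e+00]
True 6.775 [-0.23759311 -0.01203848] [ 0.48408689 -0.01203465  0.00346605] [ 0.1730158  -0.77455943 -1.12127809] [-3.14145733e+00 -2.35771172e-03  2.88002956e+00]
```

View pics/s1.png

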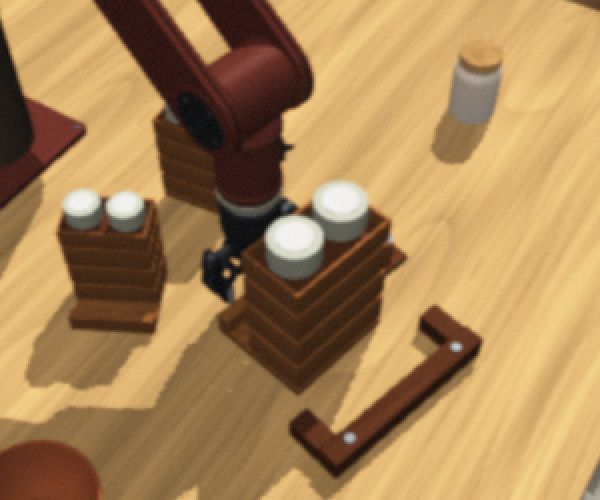

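The fingers touch the rail: the tool is behind the crate, at about (240,250) in the crop, and the crate is upright at (310,300). Contact came at the predicted distance.

Run:
```python
from plant import *
from h import *
for x,f,m in((-.20,.03,30),(-.162,.03,30),(-.147,.008,22)):
    r=move_l(w(x,-.012,.004),feed=f,max_force=m)
    s=observe();print(r,s["time_s"],bay(s["eef_pos"]),R.T@s["ft_force"][:2])
move_l(w(bay(s["eef_pos"])[0]-.04,-.012,.004),feed=.06)
move_l(w(-.20,-.012,.28),feed=.2)
movep(w(-.32,.20,.28),[np.pi,0,Y+np.pi-1.75])
for n in("scene","top"):
    p,d=get_image(n);c=get_calibration(n);np.savez(n,p=p,d=d,K=c["intrinsics"],T=c["world_from_camera"]);cv2.imwrite(f"pics/{n}2.png",p[...,::-1])
    P=cloud(np.load(n+".npz"));
    for lo,hi in((.19,.208),(.029,.045),(.22,.24)):
        m=((P[...,0]>.45)&(P[...,0]<.85)&(abs(P[...,1])<.25)&(P[...,2]>lo)&(P[...,2]<hi)).astype(np.uint8)
        k,L,st,_=cv2.connectedComponentsWithStats(m)
        for i in range(1,k):
            if st[i,4]>60: q=rect(P[L==i]);print(n,lo,q,bay(q[0]/1000))
```

```text
True 7.325 [-0.23765811 -0.01170452] [-0.47435985  0.1895359 ]
True 8.025 [-0.23787444 -0.01145384] [ 0.52452977 -0.47858684]
True 10.2583 [-0.23814572 -0.01149793] [-0.1017811  0.7068937]
scene 0.19 (array([592.3, -39.6]), array([151.7,  87.5]), 77.4) [-0.12593284 -0.01065694]
scene 0.029 (array([495.6, -73.4]), array([43.2, 21.7]), 79.1) [-0.21058978 -0.06833304]
scene 0.029 (array([593. , -38.9]), array([152.9,  87.5]), 77.3) [-0.12543786 -0.00979962]
scene 0.029 (array([706.7, -60.3]), array([251.3,  80.1]), 75.0) [-0.01007337 -0.00104271]
scene 0.22 (array([600.1,  -5.3]), array([58.8, 61.8]), 31.9) [-0.12727611  0.0244931 ]
scene 0.22 (array([585.1, -75. ]), array([60.5, 60.9]), 51.6) [-0.12372531 -0.04671421]
top 0.19 (array([593.2, -38. ]), array([150.1,  86.6]), 78.1) [-0.12547761 -0.00887852]
top 0.029 (array([708.9, -59.4]), array([248.7,  79.4]), 76.2) [-0.00818127  0.00039603]
top 0.029 (array([552.2, 143.4]), array([ 23.8, 133.1]), 65.2) [-0.21203035  0.15572884]
top 0.029 (array([507.3, -20. ]), array([149. ,  20.5]), 77.9) [-0.21310939 -0.01372442]
top 0.22 (array([600.1,  -2.8]), array([60.5, 60.1]), 0.0) [-0.12792316  0.02690792]
top 0.22 (array([585.8, -72.5]), array([59.8, 61. ]), 88.4) [-0.12369621 -0.04411823]
```

View pics/top2.png

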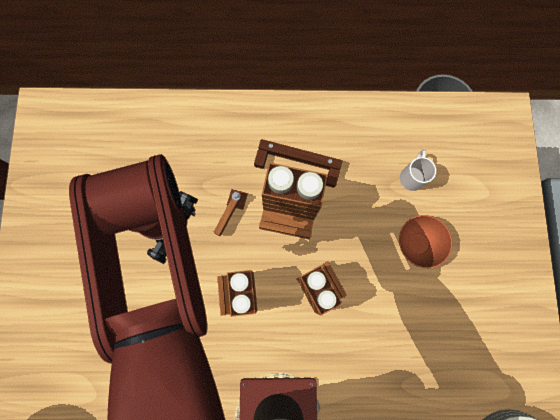

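The crate has not moved: it is still at bay x≈-0.153, and every push tripped its force limit at once. The arm, now at left around (130,250), is clear of the crate. Before pushing again I'll check whether part of the hand, such as the camera mount, was hitting the box.

Run:
```python
from plant import *
from h import *
from scipy.spatial.transform import Rotation as Ro
s=observe();T=get_calibration("wrist")["world_from_camera"]
Rt=Ro.from_euler('xyz',s["tcp_rot"]).as_matrix()
print("cam in tool",Rt.T@(T[:3,3]-s["eef_pos"]), Rt.T@T[:3,2],s["ft_force"],s["opening"],s["time_s"])
print(inverse_kinematics(w(-.24,-.012,.006),[np.pi,0,Y]),inverse_kinematics(w(-.24,-.012,.006),[np.pi,0,Y+np.pi]))
p,d=get_image("wrist");cv2.imwrite("pics/w.png",p[...,::-1])
```

```text
cam in tool [ 0.07086104 -0.00027128 -0.1429943 ] [-2.78117967e-01 -5.17229530e-04  9.60546786e-01] [-0.33085012  0.88201056  0.80584494] 0.08533862958289416 14.675
[-1.87439630e-01  1.80479407e-01  2.04761159e+00 -4.44089210e-16
  9.13501655e-01  1.64515608e+00] [-0.18743963  0.18047941  2.04761159  0.          0.91350166 -1.49643657]
```

View pics/w.png

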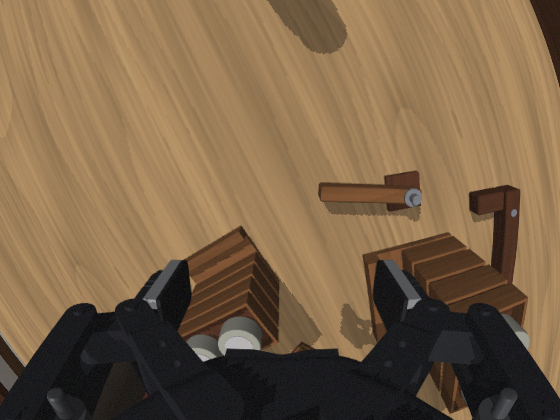

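Run:
```python
from plant import *
from h import *
movep(w(-.27,-.012,.25),[np.pi,0,Y+np.pi])
move_l(w(-.26,-.012,.006),feed=.15)
for x in(-.245,-.240,-.238,-.236,-.234,-.232):
    r=move_l(w(x,-.012,.006),feed=.02)
    s=observe();F=R.T@s["ft_force"][:2];print(round(s["time_s"],2),x,bay(s["eef_pos"]).round(4),F.round(1),s["ft_force"][2].round(1),s["torque"].round(2),s["joint_torque"].round(1))
    if abs(F[0])>25: break
p,d=get_image("top");cv2.imwrite("pics/t3.png",p[120:330,190:400,::-1].repeat(2,0).repeat(2,1))
```

```text
19.31 -0.245 [-0.2452 -0.012 ] [ 0.7 -0.3] -0.2 [0.   0.04 0.  ] [ -0.  -37.7 -29.6  -0.   -0.   -0. ]
19.71 -0.24 [-0.2398 -0.012 ] [ 0.4 -0.2] -0.3 [-0.03 -0.01 -0.02] [ -0.  -38.4 -29.7  -0.   -0.   -0. ]
19.96 -0.238 [-0.2379 -0.012 ] [-0.7 -0.1] -1.0 [ 0.   -0.03  0.01] [ -0.  -38.5 -29.6  -0.   -0.   -0. ]
20.21 -0.236 [-0.2368 -0.012 ] [-2.7  0.3] 2.0 [0.24 0.47 0.15] [ -0.6 -38.8 -31.2  -0.   -1.    0.2]
20.46 -0.234 [-0.2367 -0.0119] [-9.8  0.5] 6.7 [0.71 1.28 0.51] [ -1.7 -38.1 -33.4  -0.2  -3.    0.5]
20.71 -0.232 [-0.2365 -0.0117] [-15.9   0.6] 12.4 [1.3  1.99 0.76] [ -2.9 -37.5 -35.4  -0.4  -4.7   0.8]
```

Run:
```python
from plant import *
from h import *
z=.006
for x in np.arange(-.232,-.214,.002):
    s=observe();z=float(np.clip(z+s["ft_force"][2]/6000,.002,.014))
    move_l(w(x,-.012,z),feed=.02)
    s=observe();F=R.T@s["ft_force"][:2];print(round(s["time_s"],2),round(x,3),bay(s["eef_pos"]).round(4),"z",round(z,4),s["eef_pos"][2].round(4),F.round(1),s["ft_force"][2].round(1),s["torque"].round(2),s["tcp_rot"].round(3))
    if abs(F[0])>32: break
p,d=get_image("scene");cv2.imwrite("pics/t3.png",cv2.resize(p[140:290,170:370,::-1],None,fx=4,fy=4,interpolation=cv2.INTER_CUBIC))
```

```text
21.01 -0.232 [-0.236  -0.0118] z 0.008 0.0062 [-9.3  1.3] 0.6 [0.55 1.37 0.44] [-3.141 -0.008  2.881]
21.26 -0.23 [-0.2356 -0.0117] z 0.0081 0.0062 [-16.    2.1] 7.6 [1.17 2.07 0.76] [-3.141 -0.012  2.882]
21.52 -0.228 [-0.2328 -0.0116] z 0.0093 0.0068 [-8.7  3.2] -5.0 [0.63 1.18 0.43] [-3.142 -0.009  2.881]
21.78 -0.226 [-0.2321 -0.0114] z 0.0085 0.0062 [-14.6   2.5] 5.4 [1.21 2.07 0.76] [ 3.142 -0.013  2.882]
22.04 -0.224 [-0.2289 -0.0115] z 0.0094 0.0068 [-7.8  3. ] -5.2 [0.72 1.22 0.45] [ 3.142 -0.01   2.881]
22.3 -0.222 [-0.2282 -0.0114] z 0.0085 0.0062 [-16.5   3.8] 6.0 [1.34 2.07 0.77] [ 3.141 -0.013  2.882]
22.56 -0.22 [-0.225  -0.0114] z 0.0095 0.0069 [-7.9  4.2] -4.8 [0.71 1.22 0.47] [ 3.141 -0.01   2.881]
22.82 -0.218 [-0.2239 -0.0113] z 0.0087 0.0062 [-13.4   2.9] 2.8 [1.2  1.81 0.62] [ 3.141 -0.012  2.881]
23.07 -0.216 [-0.2211 -0.0114] z 0.0092 0.0065 [-8.4  4.7] -4.1 [0.74 1.23 0.44] [ 3.141 -0.01   2.881]
23.32 -0.214 [-0.2206 -0.0113] z 0.0085 0.006 [-16.9   3.6] 5.2 [1.36 2.2  0.56] [ 3.141 -0.014  2.881]
```

View pics/t3.png

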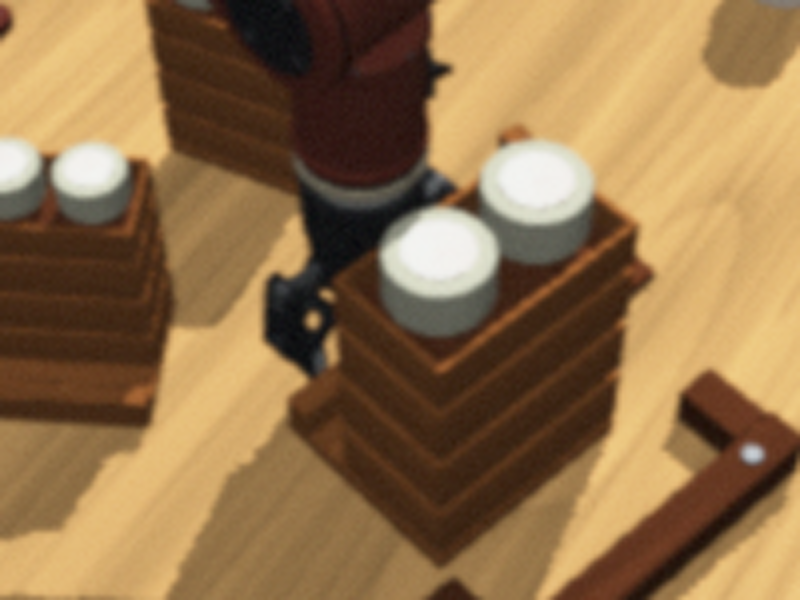

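The crate is now sliding upright, with the fingers on the rail at about (320,370). The push force is about 12 to 16 N with some stick-slip. I'll continue.

Run:
```python
from plant import *
from h import *
z=.0088
for x in [-.195,-.175,-.162,-.158]+list(np.arange(-.156,-.137,.002)):
    move_l(w(x,-.012,z),feed=.025 if x<-.16 else .012)
    s=observe();F=R.T@s["ft_force"][:2];print(round(s["time_s"],2),round(x,3),bay(s["eef_pos"]).round(4),"z",round(z,4),F.round(1),s["ft_force"][2].round(1),s["torque"].round(2))
    z=float(np.clip(z+s["ft_force"][2]/12000,.005,.013))
    if abs(F[0])>26: break
n="top";p,d=get_image(n);c=get_calibration(n);np.savez(n,p=p,d=d,K=c["intrinsics"],T=c["world_from_camera"])
n="scene";p,d=get_image(n);c=get_calibration(n);np.savez(n,p=p,d=d,K=c["intrinsics"],T=c["world_from_camera"])
for n in("scene","top"):
    P=cloud(np.load(n+".npz"));m=(P[...,0]>.55)&(P[...,0]<.85)&(P[...,1]>-.2)&(P[...,1]<.1)&(P[...,2]>.22)&(P[...,2]<.24)
    k,L,st,_=cv2.connectedComponentsWithStats(m.astype(np.uint8))
    for i in range(1,k):
        if st[i,4]>60: q=rect(P[L==i]);print(n,q,bay(q[0]/1000))
```

```text
24.28 -0.195 [-0.2007 -0.0119] z 0.0088 [-12.5   0.5] 0.6 [0.86 1.67 0.08]
25.23 -0.175 [-0.181 -0.012] z 0.0088 [-13.8   0.3] 1.2 [0.68 1.87 0.05]
25.9 -0.162 [-0.1672 -0.012 ] z 0.0089 [-9.6 -0.4] -1.7 [0.61 1.45 0.09]
26.38 -0.158 [-0.164  -0.0119] z 0.0088 [-14.7  -1.2] 1.6 [0.69 2.04 0.  ]
26.7 -0.156 [-0.162  -0.0119] z 0.0089 [-13.3   0.4] 1.5 [0.69 1.92 0.01]
27.02 -0.154 [-0.1599 -0.0119] z 0.0091 [-12.2   0. ] -0.6 [0.61 1.75 0.06]
27.33 -0.152 [-0.1581 -0.0119] z 0.009 [-13.7   0.2] 1.3 [0.72 1.93 0.04]
27.65 -0.15 [-0.1559 -0.0119] z 0.0091 [-12.2   0.2] -1.6 [0.67 1.74 0.07]
27.97 -0.148 [-0.1542 -0.0119] z 0.009 [-14.2   0.2] 0.8 [0.7  1.97 0.02]
28.28 -0.146 [-0.1519 -0.0119] z 0.0091 [-12.4   0.7] 0.1 [0.66 1.76 0.03]
28.6 -0.144 [-0.1513 -0.0119] z 0.0091 [-19.2   0.5] 5.9 [ 0.83  2.64 -0.05]
28.93 -0.142 [-0.1514 -0.0119] z 0.0096 [-25.4   0. ] 9.5 [ 1.08  3.54 -0.11]
29.25 -0.14 [-0.1515 -0.0119] z 0.0104 [-30.   -1.6] 13.1 [ 1.3   4.21 -0.14]
scene (array([587.5, -55.2]), array([71.6, 29.7]), 39.5) [-0.1265317  -0.02696772]
scene (array([680.6, -31.3]), array([60.1, 61.6]), 1.9) [-0.04278979  0.02021396]
scene (array([ 661.4, -100.6]), array([58.6, 61.4]), 31.7) [-0.0433994  -0.05169402]
top (array([686.6, -30. ]), array([60.6, 48.9]), 81.4) [-0.03733069  0.02302258]
top (array([ 671.1, -100.8]), array([60.4, 44.5]), 78.9) [-0.03397816 -0.04937666]
```

The crate is home: the tool stalled at -0.1515, exactly where predicted, and the yaw torque has fallen. Next is the retreat and then the keeper.

Run:
```python
from plant import *
from h import *
move_l(w(-.148,-.012,.0088),feed=.02); move_l(w(-.20,-.012,.0088),feed=.06); move_l(w(-.21,-.012,.25),feed=.2)
gripper_to(0)
H=np.array([-.16,.145])
def pose(t,off,z,r=.09):
    a=np.radians(180)-.5+t; u=np.array([np.cos(a),np.sin(a)]);n=np.array([-u[1],u[0]])
    return w(*(H+r*u-off*n),z),[np.pi,0,Y+np.pi+t-2.07]
movep(*pose(.32,.06,.2)); p,o=pose(.32,.06,.022); move_l(p,feed=.15)
print(observe()["time_s"],observe()["opening"],observe()["q"])
for t in list(np.arange(.32,2.0,.15))+[2.07,2.1]:
    p,o=pose(t,.0215,.022); r=move_l(p,feed=.05,rotation=o,max_force=15)
    s=observe();print(round(t,2),r,round(s["time_s"],1),bay(s["eef_pos"]).round(4),s["ft_force"].round(1))
    if r: break
np.save("t",t)
```

```text
36.2667 -0.00020183706436491375 [2.37060943e-01 3.61588711e-01 1.77778158e+00 4.68557614e-06
 1.00022460e+00 6.78076744e-01]
0.32 False 37.2 [-0.2445  0.1823] [-0.1  0.2 -0.3]
0.47 False 37.6 [-0.2492  0.1694] [ 0.3 -1.1 -0.5]
0.62 False 38.0 [-0.2518  0.1558] [-0.4  0.6  0.1]
0.77 False 38.5 [-0.2523  0.142 ] [ 0.2 -0.1  0.6]
0.92 False 38.9 [-0.2509  0.1282] [ 0.5 -0.1 -0.6]
1.07 False 39.3 [-0.2474  0.1148] [ 0.3  0.1 -0. ]
1.22 False 39.7 [-0.2419  0.102 ] [-0.4 -0.1  0.5]
1.37 False 40.2 [-0.2346  0.0903] [ 0.4  0.4 -0.5]
1.52 False 40.6 [-0.2256  0.0798] [-1.   1.  -0.3]
1.67 False 41.0 [-0.2151  0.0707] [0.2 0.3 0.4]
1.82 False 41.4 [-0.2034  0.0633] [0.9 0.6 0.6]
1.97 False 41.9 [-0.1908  0.0578] [-0.1 -0.4  0.3]
2.07 False 42.2 [-0.1819  0.0552] [-0.2 -0.1 -0.5]
2.1 False 42.4 [-0.1811  0.0546] [-4.4  2.   4.3]
```

The 4 N rise at the end is the keeper's stop. I'll retreat and verify.

Run:
```python
from plant import *
from h import *
move_l(w(-.25,.0546,.022),feed=.08); move_l(w(-.25,.0546,.28),feed=.2)
movep([.3,.4,.3],[np.pi,0,1.5])
for n in("top",):
    p,d=get_image(n);c=get_calibration(n);np.savez(n,p=p,d=d,K=c["intrinsics"],T=c["world_from_camera"])
    cv2.imwrite("pics/end.png",cv2.resize(p[100:280,160:400,::-1],None,fx=3.3,fy=3.3))
    P=cloud(np.load(n+".npz"))
    for lo,hi in((.19,.208),(.029,.045)):
        m=((P[...,0]>.45)&(P[...,0]<.85)&(abs(P[...,1])<.25)&(P[...,2]>lo)&(P[...,2]<hi)).astype(np.uint8)
        k,L,st,_=cv2.connectedComponentsWithStats(m)
        for i in range(1,k):
            if st[i,4]>60: q=rect(P[L==i]);print(n,lo,q,bay(q[0]/1000))
s=observe();print(s["time_s"],s["ft_force"])
```

```text
top 0.19 (array([672.1, -64.2]), array([150.3,  87. ]), 75.1) [-0.04248501 -0.01376496]
top 0.029 (array([752.9,  32.6]), array([50.8, 38.3]), 77.3) [0.01050812 0.10064924]
top 0.029 (array([ 687.2, -170.2]), array([23.2, 61.3]), 76.5) [-0.00046471 -0.11224493]
top 0.029 (array([630.6, -53.5]), array([146.9,   2.7]), 75.1) [-0.08534029 -0.01417054]
top 0.029 (array([585.4,  69.6]), array([134.1,  23.1]), 74.0) [-0.16086077  0.09303631]
top 0.029 (array([586.9, -41.4]), array([148.8,  20.8]), 75.3) [-0.13068296 -0.01379323]
46.9 [ 0.09801932 -0.42245148  0.12309871]
```

View pics/end.png

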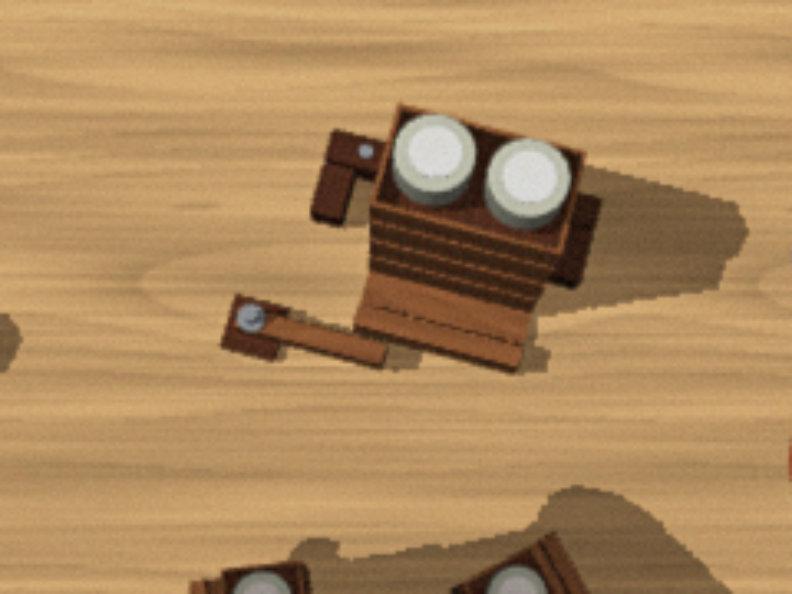

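The view shows the crate home: origin at bay x ≈ -70 mm, y ≈ -14 mm, square to 0.3°. The keeper, at (320,340), lies across behind the rail at about 74° against the bay's 75°, which is about 2.05 rad.

```bash
python3 -c "
from plant import *
print(job_done())"
```

```text
the job is handed in; nothing more can be done
None
```

The job is handed in, with no verdict returned: by the last camera check the crate stands home and square against the batten (about 14 mm off centre, limit 26 mm), the keeper is shut at about 2.05 rad, and the arm never came near the bowl, mug or jar.

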